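Check an embroidery frame for squareness by its diagonals

TASK

Check the wooden embroidery frame for squareness: lay the slide rule flat on the frame from corner to corner along each of its two diagonals in turn, with the middle of the rule over the middle of the frame, and let it rest still there for a moment each time. Finish with the rule lying on the longer of the two diagonals, and let go of it there. Put it down gently and leave the stud tin where it stands.

Things in the scene. Friction and masses are not known exactly. Their poses are not given: they have to be found in the camera images.
- slide_rule: Slide rule: straight aluminium bar 320 long, 22 wide, 6 thick, with dark ticks. On its middle a grey locking block, 34 along the bar, 26 across, from 6 to 32 above the underside, with a thumb screw (16 diameter) on top up to 39: grip the block across its 26 mm. About 0.15 kg. Origin: middle of the bar's underside. x along the bar, y across, z up. Both ends are alike.
- frame: Empty embroidery frame, fixed flat on the table, turned any way: four equal brown wooden bars 24 wide, 14 thick, 160 between the brass corner rivets (tops at 14.5). It is a rhombus with corners of 78 and 102 degrees. Origin: its middle, at table height. x along the longer diagonal (249 from rivet to rivet), y along the shorter (201), z up. Fingers may reach into the opening.
- stud_tin: Bystander: low round open metal tin of studs, 65 diameter, 24 high, standing beyond the work. Origin: centre of its underside.

How it is judged:
By the outcome, as a careful person would: the job done as asked, in the order asked, and still so for the second after the job is handed in, with the robot touching nothing.
It also fails if it takes over 50 s, if anything falls off the work surface, if the arm or the gripper's body presses on something with over 40 N, if the wrist force passes 120 N, or if a joint passes its speed limit or range.

ROBOT

A 6-joint arm with a two-finger parallel gripper is mounted at the origin on a cart in front of the work surface, level with it; the furniture and walls round the work are solid. World frame = base frame: x ahead of the robot, y to its left, z up, the work surface at z = 0. Lengths are in mm, angles in rad, forces in N, time in s.
With the tool pointing down it reaches from about 350 to 975 mm from the base axis. Payload 4.9 kg.
Tool frame: the origin (TCP) lies midway between the tips of the shut fingers; the grasp point (between the pads) lies 19 mm behind it; z points along the fingers, x is the direction in which the jaws open and shut, and the axes are right-handed (so a half turn about z gives the same grasp; the last joint's range is limited). The gripper opens to 85 mm and grips with 20 to 120 N. Pads are 22 mm wide; open, the fingers measure 114 mm over their backs; the gripper's body (76 mm by 85 mm) begins 54 mm behind the grasp point. The pads swing forward as they close: fully open they stand 13 mm farther back than shut.
Start: joints at [-1.3, 0.053, 1.613, -0, 1.476, -0.119], TCP at [237.495, -578.098, 231.304] pointing down, gripper open.
Joint ranges: [-3.01, 3.01], [-1.01, 2.22], [0.06, 2.58], [-1.02, 4.17], [0.09, 2.62], [-3.14, 3.14]. Speed limits (rad/s): [2.57, 2.57, 3.14, 3.14, 3.14, 3.14].

INTERFACE

Orientations are given as a 3x3 rotation matrix whose columns are the frame's x, y, z axes.
In Python, from rig import robot gives the robot as it stands. The module is installed in compiled form; this text tells all that it offers.
- The arm moves only by the tool jog_arm, never from a script. Its argument "motion" is a list of rows, each a list of 4 numbers: the shift along the tool's x, y, z in mm, then the turn about the tool's z in degrees. A call has 1 to 12 rows; each row shifts and turns the commanded pose from where the row before left it, along the tool's axes as they then stand; what a row does not reach is not made up. A row lasts 1/8 s, in which the tool goes at most 62.5 mm and 10.7 degrees, less where a joint would pass 70% of its speed; a pose out of reach is approached as far as the arm can. A call is refused whole if a number of a shift passes 62.5 or a number of a turn 10.7, either way. A call with a gripper value outside its range is refused whole. "hand" is the finger opening in mm, from 0 to 85.4, set as the call begins (left out, the last holds). The fingers move at their own pace and stop on an object; the grip force is fixed at half the most. Time passes only in rows, so rows that do not move let the fingers close. It gives the time, the measured TCP pose, the force and the opening at its end, in the units of the state.
- robot.observe(): the state, without advancing time (a new reading comes with each control period).
- robot.snapshot(name): name is "side" or "top"; returns a dict with "image" (384x512x3 uint8, red, green, blue), "vertical_fov" (degrees; the focal length in pixels is half the picture's height over the tangent of half this angle, whatever the lens; pixels are square), "cx", "cy" (the principal point, pixels), "world_from_camera" (4x4, takes a point from camera to world coordinates). Camera axes: x right, y down, z forward; pixel columns grow to the right and rows downward; lengths in mm; the calibration is good to about 2 mm. A picture is of the moment at which its call begins. There is no depth.
- robot.job_done(): hands the job in, once; it reports no verdict.
The state is a dict: "clock": time; "joint_pos": joint angles; "joint_velocities": joint speeds; "effort": joint torques, N m; "tcp_pos": TCP position; "eef_rot": TCP orientation; "contact_force": force on the tool from outside, world axes, zero at the start; "moment": the same for the moment, N m; "opening": finger opening in mm.
Only numpy, scipy, OpenCV 4.12 (cv2) and the standard library are available. Lean on these libraries where they do the work, as an engineer would, in place of code of your own. Each camera call takes 0.05 s, during which the arm holds its last target. There are 200 camera calls.

## Working session

There is one attempt and no reset: what is moved stays moved. The work goes in short steps, Python scripts to look and compute and a tool call to move; the robot and the scene stay as the last step left them, time stands still between calls to the robot, and variables do not carry over. Pictures are saved under pics/ and viewed, on a budget of 10 in all, crops included, one or two more only if the job needs it, and the job is handed in when it is done.

Besides the shell and the picture viewer there is one more tool, called after "Emit:" as name(argument=value, ...), one argument or row to a line, values as JSON. jog_arm: Moves the arm, as the interface text tells. Its arguments: {"type":"object","properties":{"motion":{"type":"array"},"hand":{"type":"number"}},"required":["motion"]}

```bash
mkdir -p pics; cat > h.py <<'E'
import numpy as np, cv2
from rig import robot
def snap(n,f=None):
    s=robot.snapshot(n)
    if f: cv2.imwrite('pics/'+f,cv2.cvtColor(s['image'],cv2.COLOR_RGB2BGR))
    return s
def ray(s,px,z):
    px=np.atleast_2d(np.array(px,float)); T=np.array(s['world_from_camera'])
    f=192/np.tan(np.radians(s['vertical_fov'])/2)
    d=np.c_[(px[:,0]-s['cx'])/f,(px[:,1]-s['cy'])/f,np.ones(len(px))]@T[:3,:3].T
    o=T[:3,3]; return o+d*((z-o[2])/d[:,2])[:,None]
E
python3 - <<'E'
from h import *
for n in ('top','side'):
    s=snap(n,n+'0.png'); print(n,s['vertical_fov'],s['cx'],s['cy'],np.round(s['world_from_camera'],3).tolist())
o=robot.observe(); print(o['tcp_pos'],np.round(o['eef_rot'],3).tolist(),o['clock'],o['opening'])
E
```

```text
top 45.22481538713893 257.34082862446434 184.8869219050837 [[-0.006, -0.989, 0.147, 477.708], [-1.0, 0.004, -0.013, -4.456], [0.012, -0.147, -0.989, 1044.291], [0.0, 0.0, 0.0, 1.0]]
side 44.19628556151192 255.44977610787583 192.8941201257983 [[-0.99, -0.087, 0.107, 494.703], [-0.138, 0.58, -0.803, 771.796], [0.008, -0.81, -0.586, 595.75], [0.0, 0.0, 0.0, 1.0]]
[ 237.33620342 -577.58183041  230.19436822] [[0.38, -0.925, -0.0], [-0.925, -0.38, 0.002], [-0.002, -0.0, -1.0]] 0.1 85.55335549781977
```

View pics/top0.png

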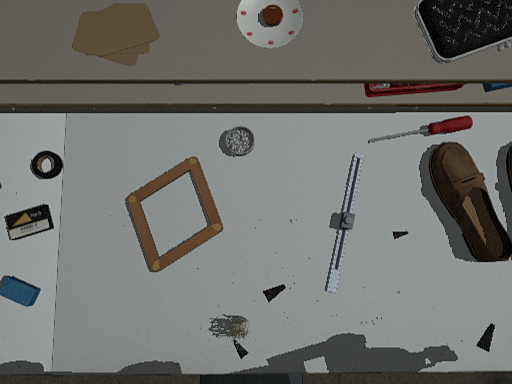

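View pics/side0.png

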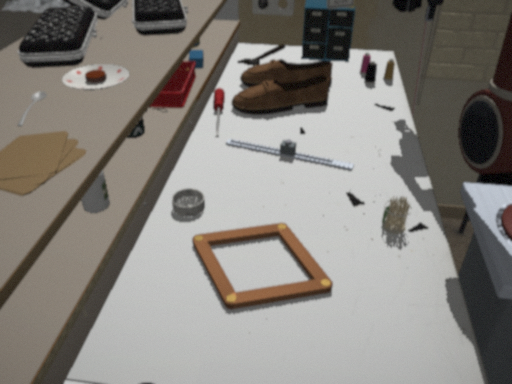

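Top view: the frame's rivets are near (193,160), (131,199), (155,267) and (218,228). The rule runs from (358,154) to (331,290) with its block near (345,221), and the tin is at (237,141). A shelf overhangs the far side.

```bash
cat > m.py <<'E'
from h import *
def blobs(mask,lo):
    n,l,st,c=cv2.connectedComponentsWithStats(mask.astype(np.uint8))
    return [(c[i],st[i,4],l==i) for i in range(1,n) if st[i,4]>=lo]
def frame(s,box):
    im=s['image']; hsv=cv2.cvtColor(im,cv2.COLOR_RGB2HSV).astype(int)
    m=(hsv[...,0]<25)&(hsv[...,1]>90); b=np.zeros_like(m); x0,y0,x1,y1=box; b[y0:y1,x0:x1]=1
    m=m&b; y,x=[v.astype(float) for v in np.nonzero(m)]
    w=ray(s,np.c_[x,y],14)
    # brass: higher hue
    br=m&(hsv[...,0]>=16)&(hsv[...,2]>120)
    return m,br
if __name__=='__main__':
    for n,box in (('top',(115,145,235,285)),('side',(180,212,340,315))):
        s=snap(n); m,br=frame(s,box)
        P=[]
        for c,a,_ in blobs(br,5):
            p=ray(s,c,14.5)[0]; P.append(p); print(n,'rivet',c.round(1),a,p.round(1))
        P=np.array(P)[:,:2]
        if len(P)==4:
            print('mid',P.mean(0)); D=np.linalg.norm(P[:,None]-P[None],axis=2); print(D.round(0).tolist())
    s=snap('top')
    print('rule ends',ray(s,[[358,154],[331,290]],6).round(1).tolist(),'block top',ray(s,[345,221],32).round(1),'tin',ray(s,[237,141],24).round(1))
    t=snap('side')
    print('rule ends side',ray(t,[[227,143],[351,166]],6).round(1).tolist(),ray(t,[288,146],32),'tin',ray(t,[188,201],12))
    a=cv2.resize(s['image'][140:300,310:380],None,fx=5,fy=5,interpolation=cv2.INTER_CUBIC)[:, :350]
    a=cv2.resize(a,None,fx=.75,fy=.75)
    b=cv2.resize(t['image'][125:180,215:360],None,fx=3.6,fy=3.6,interpolation=cv2.INTER_CUBIC)
    o=np.zeros((600,800,3),np.uint8); o[:a.shape[0],:a.shape[1]]=a; o[:b.shape[0],270:270+b.shape[1]]=b
    c=cv2.resize(t['image'][215:310,185:335],None,fx=3.5,fy=3.5,interpolation=cv2.INTER_CUBIC); o[220:220+c.shape[0],270:270+c.shape[1]]=c
    cv2.imwrite('pics/crop1.png',o[...,::-1])
E
python3 m.py
```

```text
Traceback (most recent call last):
  File "m.py", line 19, in <module>
    P=np.array(P)[:,:2]
      ~~~~~~~~~~~^^^^^^
IndexError: too many indices for array: array is 1-dimensional, but 2 were indexed
```

```bash
python3 - <<'E'
from h import *
for n,ps in (('top',[(193,160),(131,199),(155,267),(218,228),(175,180)]),('side',[(199,238),(282,227),(325,283),(232,298),(240,233)])):
    im=cv2.imread(f'pics/{n}0.png'); h=cv2.cvtColor(im,cv2.COLOR_BGR2HSV)
    for x,y in ps: print(n,x,y,h[y-1:y+2,x-1:x+2].reshape(-1,3).tolist())
E
sed -i "s/(hsv\[...,0\]>=16)&(hsv\[...,2\]>120)/(hsv[...,0]>=14)\&(hsv[...,2]>100)/; s/    P=np.array(P)\[:,:2\]/    P=np.array(P).reshape(-1,3)[:,:2]/; s/        P=np.array(P)/        P=np.array(P)/" m.py; sed -i 's/P=np.array(P)\[:,:2\]/P=np.array(P).reshape(-1,3)[:,:2]/' m.py; python3 m.py
```

```text
top 193 160 [[22, 137, 112], [22, 142, 106], [22, 134, 114], [21, 130, 112], [22, 137, 110], [22, 139, 112], [22, 136, 109], [21, 140, 106], [22, 130, 112]]
top 131 199 [[21, 139, 108], [21, 136, 109], [21, 141, 110], [21, 130, 110], [21, 138, 109], [22, 132, 106], [22, 137, 110], [22, 143, 105], [20, 132, 112]]
top 155 267 [[22, 139, 110], [23, 138, 111], [22, 139, 110], [22, 136, 109], [20, 133, 113], [21, 134, 112], [22, 136, 114], [20, 141, 114], [21, 136, 114]]
top 218 228 [[21, 139, 112], [21, 140, 111], [22, 133, 117], [21, 133, 115], [20, 139, 114], [21, 138, 116], [22, 137, 115], [22, 136, 116], [22, 104, 118]]
top 175 180 [[12, 133, 69], [13, 22, 82], [99, 14, 130], [25, 19, 81], [100, 11, 136], [90, 13, 155], [75, 8, 136], [100, 10, 152], [84, 9, 146]]
side 199 238 [[20, 133, 172], [20, 136, 175], [20, 133, 174], [20, 135, 174], [20, 134, 175], [19, 134, 177], [19, 136, 171], [20, 135, 168], [20, 137, 168]]
side 282 227 [[20, 134, 185], [20, 134, 186], [20, 134, 185], [20, 135, 181], [19, 137, 180], [20, 135, 182], [18, 134, 171], [19, 137, 166], [18, 135, 168]]
side 325 2
[... 703 characters left out ...]
, 247.0], [160.0, 0.0, 200.0, 158.0], [160.0, 200.0, 0.0, 158.0], [247.0, 158.0, 158.0, 0.0]]
side rivet [281.2 226.5] 55 [537.   76.7  14.5]
side rivet [198.5 238.1] 61 [685.4 132.5  14.5]
side rivet [325.1 282.3] 88 [451.1 209.6  14.5]
side rivet [230.7 297.8] 102 [600.5 265.7  14.5]
mid [568.52058308 171.13530578]
[[0.0, 158.0, 158.0, 199.0], [158.0, 0.0, 247.0, 158.0], [158.0, 247.0, 0.0, 160.0], [199.0, 158.0, 160.0, 0.0]]
rule ends [[702.8, -250.6, 6.0], [396.5, -179.3, 6.0]] block top [[ 546.8 -210.1   32. ]] tin [[729.8  27.8  24. ]]
rule ends side [[701.7, -235.5, 6.0], [398.2, -174.5, 6.0]] [[ 547.78716712 -199.03491812   32.        ]] tin [[734.39538031  20.74521723  12.        ]]
```

View pics/crop1.png

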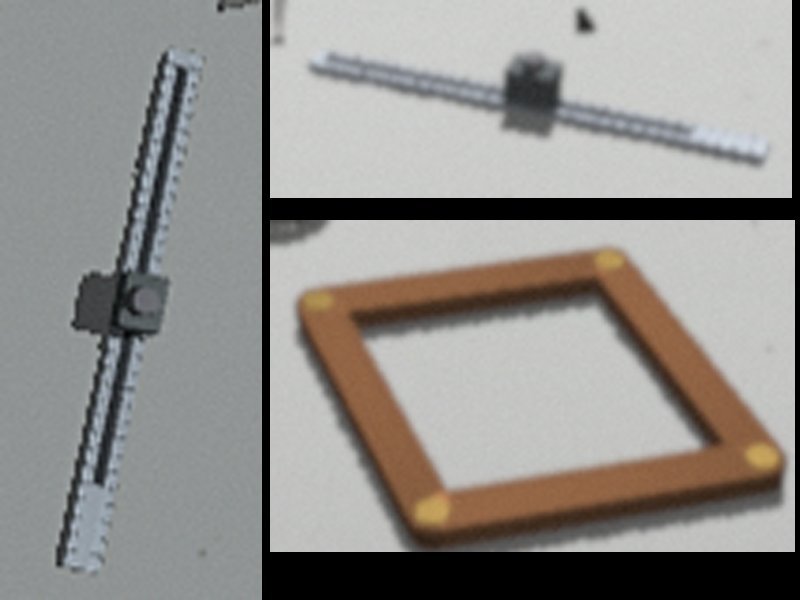

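```bash
cat >> h.py <<'E'
def yaw(R): return np.degrees(np.arctan2(R[1,0],R[0,0]))
def go(x,y,z,yw):
    o=robot.observe(); R=np.array(o['eef_rot']); d=np.array([x,y,z])-o['tcp_pos']
    t=(yaw(R)-yw+180)%360-180
    a=np.radians(yw); Rn=np.array([[np.cos(a),np.sin(a),0],[np.sin(a),-np.cos(a),0],[0,0,-1]])
    print('tcp',np.round(o['tcp_pos'],1),'yaw',yaw(R).round(2),'tilt',np.round(R[:,2],3).tolist(),'F',np.round(o['contact_force'],1),'q',np.round(o['joint_pos'],2),'t',o['clock'],'open',round(o['opening'],1))
    print('shift first',np.round(R.T@d,1),'turn',round(t,2),'| shift after turn',np.round(Rn.T@d,1))
E
python3 - <<'E'
from h import *
s=snap('top');t=snap('side')
for c,e,k in ((s,[[359,152.8],[331.6,291.5]],[348.7,220]),(t,[[226.4,143],[353.3,167.2]],[288.3,140.8])):
    p=ray(c,e,4 if c is t else 6)[:,:2]; d=p[0]-p[1]
    print(p.round(1).tolist(),'mid',p.mean(0),np.linalg.norm(d),np.degrees(np.arctan2(d[1],d[0])),'screw',ray(c,k,39)[0])
go(548,-208,120,-103.1)
E
```

```text
[[705.6, -253.0], [393.3, -180.5]] mid [ 549.45150135 -216.74015078] 320.63251176569185 -13.070440368494909 screw [ 548.43179236 -216.81106362   39.        ]
[[703.9, -238.7], [392.8, -173.3]] mid [ 548.31324658 -205.98210656] 317.9078200058286 -11.870668266814299 screw [ 548.44256362 -211.44795205   39.        ]
tcp [ 237.5 -578.1  231.2] yaw -67.67 tilt [-0.0, 0.0, -1.0] F [ 0.4 -1.   0.2] q [-1.3   0.05  1.61  0.    1.48 -0.12] t 0.45 open 85.0
shift first [-224.3 -427.9  111.2] turn 35.43 | shift after turn [-430.8 -218.6  111.2]
```

Emit:
jog_arm(
  motion=[
    [0,0,0,8.75],
    [0,0,0,8.75],
    [0,0,0,8.75],
    [0,0,0,8.75],
    [-53,-28,0,0],
    [-53,-28,0,0],
    [-53,-28,0,0],
    [-53,-28,0,0],
    [-53,-28,0,0],
    [-53,-28,0,0],
    [-53,-28,0,0],
    [-53,-28,0,0],
  ],
  hand=85,
)

```text
clock: 1.95
tcp_pos: [550.2, -211.9, 231.7]
eef_rot: [[-0.219, -0.976, 0.001], [-0.976, 0.219, -0.0], [0.0, -0.001, -1.0]]
contact_force: [0.6, -0.9, 0.6]
opening: 85.1
```

Emit:
jog_arm(
  motion=[
    [0,0,55,0],
    [0,0,55,0],
    [0,0,20,0],
    [0,0,0,0],
  ],
)

```text
clock: 2.45
tcp_pos: [548.3, -213.3, 100.3]
eef_rot: [[-0.22, -0.976, -0.002], [-0.976, 0.22, 0.001], [-0.001, 0.003, -1.0]]
contact_force: [-0.4, 0.0, 0.3]
opening: 84.6
```

```bash
python3 - <<'E'
from h import *
go(548.5,-214,4,-102.7)
s=snap('top');t=snap('side')
a=cv2.resize(s['image'][130:310,290:420],None,fx=3,fy=3,interpolation=cv2.INTER_CUBIC)
b=cv2.resize(t['image'][60:200,210:370],None,fx=2.5,fy=2.5,interpolation=cv2.INTER_CUBIC)
o=np.zeros((540,790,3),np.uint8);o[:540,:390]=a;o[:350,390:790]=b
cv2.imwrite('pics/c2.png',o[...,::-1])
E
```

```text
tcp [ 548.3 -213.3  100.3] yaw -102.68 tilt [-0.002, 0.001, -1.0] F [-0.4  0.   0.3] q [-0.5   0.08  1.81  0.    1.25  1.29] t 2.45 open 84.6
shift first [ 0.7 -0.6 96.3] turn 0.02 | shift after turn [ 0.6 -0.4 96.3]
```

View pics/c2.png

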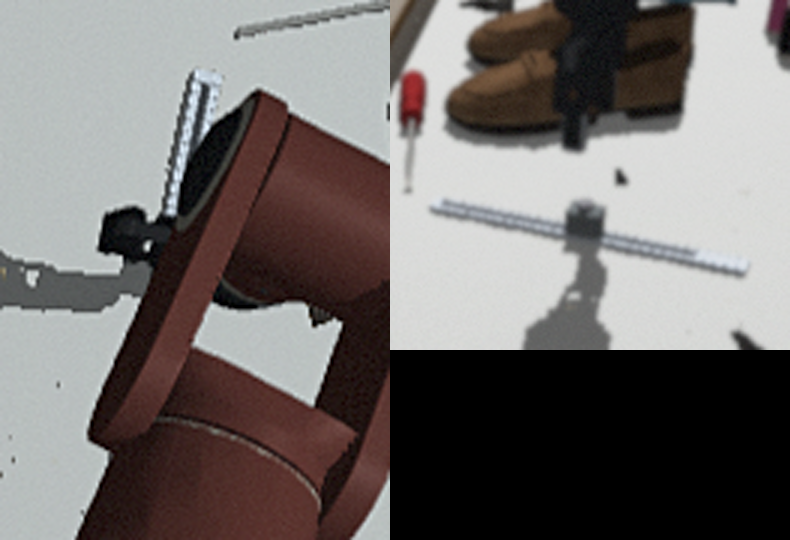

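Picture 4: the open fingers straddle the bar at the block, with the near finger at about (573,145) in the crop and the block at about (585,215). That matches the jaw line being tilted by 13°, so I'm descending.

Emit:
jog_arm(
  motion=[
    [0,0,40,0],
    [0,0,30,0],
    [0,0,15,0],
    [0,0,6,0],
    [0,0,4,0],
    [0,0,0,0],
  ],
)

```text
clock: 3.3
tcp_pos: [549.7, -213.9, 7.3]
eef_rot: [[-0.219, -0.976, 0.001], [-0.976, 0.219, -0.001], [0.0, -0.001, -1.0]]
contact_force: [0.1, -0.0, -0.1]
opening: 84.9
```

Emit:
jog_arm(
  motion=[
    [0,0,0,0],
    [0,0,0,0],
    [0,0,0,0],
    [0,0,0,0],
    [0,0,0,0],
    [0,0,0,0],
  ],
  hand=0,
)

```text
clock: 4.05
tcp_pos: [549.4, -213.8, 6.8]
eef_rot: [[-0.219, -0.976, 0.001], [-0.976, 0.219, -0.0], [0.0, -0.001, -1.0]]
contact_force: [0.3, -0.3, 3.0]
opening: 25.0
```

Emit:
jog_arm(
  motion=[
    [0,0,-5,0],
    [0,0,-15,0],
    [0,0,-30,0],
    [0,0,-40,0],
    [0,0,-40,0],
    [0,0,-15,0],
    [0,0,0,0],
  ],
)

```text
clock: 4.92
tcp_pos: [549.5, -213.8, 152.4]
eef_rot: [[-0.219, -0.976, 0.002], [-0.976, 0.219, -0.001], [0.001, -0.002, -1.0]]
contact_force: [0.8, 0.2, -1.2]
opening: 24.8
```

```bash
python3 - <<'E'
from h import *
go(568.4,169.4,100,-18.4)
t=snap('side')
cv2.imwrite('pics/c3.png',cv2.resize(t['image'][40:200,180:400],None,fx=3,fy=3,interpolation=cv2.INTER_CUBIC)[...,::-1])
E
```

```text
tcp [ 549.5 -213.8  152.4] yaw -102.67 tilt [0.002, -0.001, -1.0] F [ 0.8  0.2 -1.2] q [-0.5   0.03  1.77 -0.    1.34  1.29] t 4.925 open 24.8
shift first [-378.    65.7   52.1] turn -84.27 | shift after turn [-103.  -369.6   52.4]
```

View pics/c3.png

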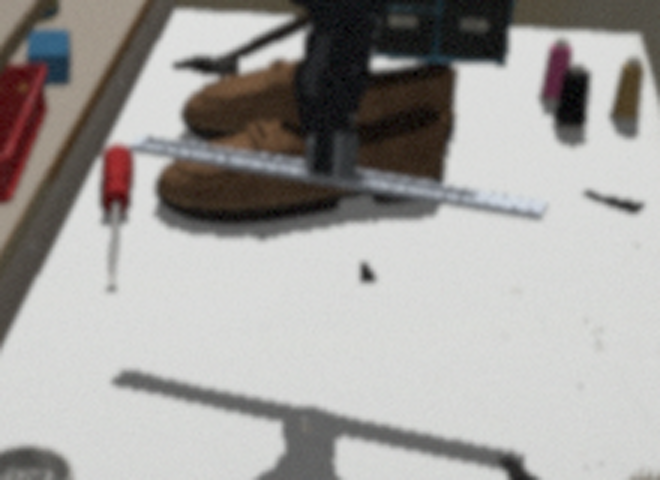

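The rule is held level (ends at about (137,145) and (545,208) in the crop). The block pokes out to the right of the finger, so the grip may be off along the bar; I'll measure that.

```bash
python3 - <<'E'
from h import *
t=snap('side')
p=ray(t,[[225.7,88.3],[361.7,109.8]],148.5)
print(p.round(1),p.mean(0),np.linalg.norm(p[0]-p[1]))
E
```

```text
[[ 701.9 -240.9  148.5]
 [ 393.4 -175.4  148.5]] [ 547.63165085 -208.14791587  148.5       ] 315.33321186264226
```

Emit:
jog_arm(
  motion=[
    [-54,9.4,0,0],
    [-54,9.4,0,0],
    [-54,9.4,0,0],
    [-54,9.4,0,0],
    [-54,9.4,0,0],
    [-54,9.4,0,0],
    [-54,9.4,0,0],
    [0,0,0,-10.5],
    [0,0,0,-10.5],
    [0,0,0,-10.5],
    [0,0,0,-10.5],
  ],
)

```text
clock: 6.4
tcp_pos: [566.2, 169.5, 148.3]
eef_rot: [[0.495, -0.869, -0.005], [-0.869, -0.495, -0.001], [-0.002, 0.005, -1.0]]
contact_force: [0.4, -0.0, -0.7]
opening: 24.7
```

Emit:
jog_arm(
  motion=[
    [0,0,0,-10.5],
    [0,0,0,-10.5],
    [0,0,0,-10.5],
    [0,0,0,-10.8],
  ],
)

```text
out of range; nothing moved
```

Emit:
jog_arm(
  motion=[
    [0,0,0,-10.5],
    [0,0,0,-10.5],
    [0,0,0,-10.5],
    [0,0,0,-10.5],
    [0,0,0,0],
    [0,0,0,0],
  ],
)

```text
clock: 7.15
tcp_pos: [567.0, 169.6, 149.8]
eef_rot: [[0.947, -0.323, -0.002], [-0.323, -0.947, -0.0], [-0.002, 0.001, -1.0]]
contact_force: [-0.1, -0.7, -0.9]
opening: 25.2
```

```bash
python3 - <<'E'
from h import *
go(568.4,169.4,70,-18.4)
s=snap('top');t=snap('side')
a=cv2.resize(s['image'][130:330,90:290],None,fx=2,fy=2)
b=cv2.resize(t['image'][120:320,160:360],None,fx=2,fy=2,interpolation=cv2.INTER_CUBIC)
cv2.imwrite('pics/c4.png',np.hstack([a,b])[...,::-1])
E
```

```text
tcp [567.  169.6 149.8] yaw -18.82 tilt [-0.002, -0.0, -1.0] F [-0.1 -0.7 -0.9] q [0.16 0.04 1.77 0.   1.34 0.49] t 7.15 open 25.2
shift first [ 1.6 -0.4 79.8] turn -0.42 | shift after turn [ 1.4 -0.3 79.8]
```

View pics/c4.png

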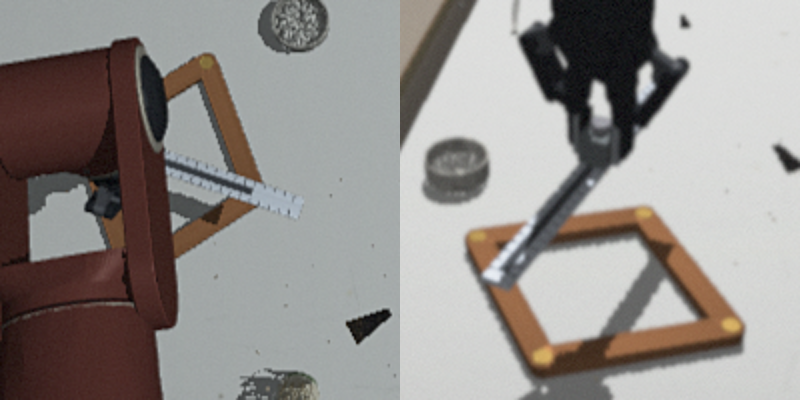

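Picture 6: the rule is held above the short diagonal, with its near end over the frame's left-hand corner as the perspective should make it. I'm lowering it with a small correction.

Emit:
jog_arm(
  motion=[
    [1.4,-2.4,20,-0.4],
    [0,0,45,0],
    [0,0,35,0],
    [0,0,15,0],
    [0,0,6,0],
    [0,0,3,0],
    [0,0,0,0],
    [0,0,0,0],
  ],
)

```text
clock: 8.25
tcp_pos: [570.7, 171.7, 28.5]
eef_rot: [[0.95, -0.313, 0.002], [-0.313, -0.95, 0.0], [0.002, -0.001, -1.0]]
contact_force: [-0.8, -0.7, -1.4]
opening: 25.1
```

Emit:
jog_arm(
  motion=[
    [0,0,1,0],
    [0,0,1,0],
    [0,0,0,0],
    [0,0,0,0],
  ],
)

```text
clock: 8.75
tcp_pos: [569.8, 171.5, 25.3]
eef_rot: [[0.95, -0.313, -0.0], [-0.313, -0.95, -0.0], [-0.0, 0.0, -1.0]]
contact_force: [0.4, -0.1, -1.1]
opening: 24.7
```

Emit:
jog_arm(
  motion=[
    [0,0,1,0],
    [0,0,1,0],
    [0,0,1,0],
    [0,0,0.5,0],
    [0,0,0,0],
    [0,0,0,0],
  ],
)

```text
clock: 9.5
tcp_pos: [569.8, 171.6, 21.9]
eef_rot: [[0.95, -0.313, 0.0], [-0.313, -0.95, 0.0], [0.0, -0.0, -1.0]]
contact_force: [0.7, -0.2, -1.4]
opening: 25.0
```

```bash
python3 - <<'E'
from h import *
go(569.1,171.4,21,-18.4)
s=snap('top');t=snap('side')
a=cv2.resize(s['image'][130:330,90:290],None,fx=2,fy=2)
b=cv2.resize(t['image'][120:320,160:360],None,fx=2,fy=2,interpolation=cv2.INTER_CUBIC)
cv2.imwrite('pics/c5.png',np.hstack([a,b])[...,::-1])
E
```

```text
tcp [569.8 171.6  21.9] yaw -18.27 tilt [0.0, 0.0, -1.0] F [ 0.7 -0.2 -1.4] q [0.17 0.2  1.83 0.   1.11 0.49] t 9.5 open 25.0
shift first [-0.7  0.4  0.9] turn 0.13 | shift after turn [-0.6  0.4  0.9]
```

View pics/c5.png

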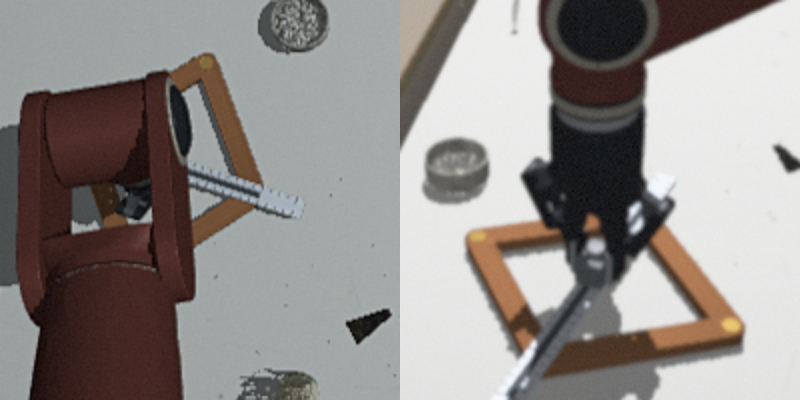

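The rule lies over the short-diagonal rivets but still hangs in the grip (−1.4 N, its weight). I'll inch it down.

Emit:
jog_arm(
  motion=[
    [0,0,0.5,0],
    [0,0,0.5,0],
    [0,0,0,0],
    [0,0,0,0],
  ],
)

```text
clock: 10.1
tcp_pos: [569.9, 171.6, 21.3]
eef_rot: [[0.95, -0.313, -0.0], [-0.313, -0.95, -0.0], [-0.0, 0.0, -1.0]]
contact_force: [-3.6, -1.1, 4.5]
opening: 25.0
```

Emit:
jog_arm(
  motion=[
    [0,0,0,0],
    [0,0,0,0],
    [0,0,0,0],
    [0,0,0,0],
    [0,0,-5,0],
    [0,0,-20,0],
    [0,0,-50,0],
    [0,0,-50,0],
    [0,0,0,0],
    [0,0,0,0],
  ],
  hand=70,
)

```text
clock: 11.35
tcp_pos: [569.9, 171.6, 146.8]
eef_rot: [[0.95, -0.313, 0.001], [-0.313, -0.95, 0.0], [0.001, -0.001, -1.0]]
contact_force: [0.0, 1.3, -1.0]
opening: 69.8
```

Emit:
jog_arm(
  motion=[
    [0,62,-20,0],
    [0,62,0,0],
    [0,62,0,0],
    [0,62,0,0],
    [0,62,0,0],
    [0,0,0,0],
  ],
)

```text
clock: 12.1
tcp_pos: [471.3, -123.3, 163.3]
eef_rot: [[0.947, -0.32, -0.003], [-0.32, -0.947, 0.001], [-0.003, 0.0, -1.0]]
contact_force: [0.0, 0.6, -0.5]
opening: 70.1
```

```bash
python3 - <<'E'
from h import *
go(569.9,171.6,21.3,-18.4)
s=snap('top');t=snap('side')
cv2.imwrite('pics/t5.png',s['image'][...,::-1])
a=cv2.resize(s['image'][130:330,90:290],None,fx=2,fy=2)
b=cv2.resize(t['image'][160:360,160:360],None,fx=2,fy=2,interpolation=cv2.INTER_CUBIC)
cv2.imwrite('pics/c6.png',np.hstack([a,b])[...,::-1])
E
```

```text
tcp [ 471.3 -123.3  163.3] yaw -18.65 tilt [-0.003, 0.001, -1.0] F [ 0.   0.6 -0.5] q [-0.41 -0.23  1.99 -0.    1.38 -0.08] t 12.1 open 70.1
shift first [  -0.4 -311.   141.9] turn -0.25 | shift after turn [   0.5 -311.   142. ]
```

View pics/c6.png

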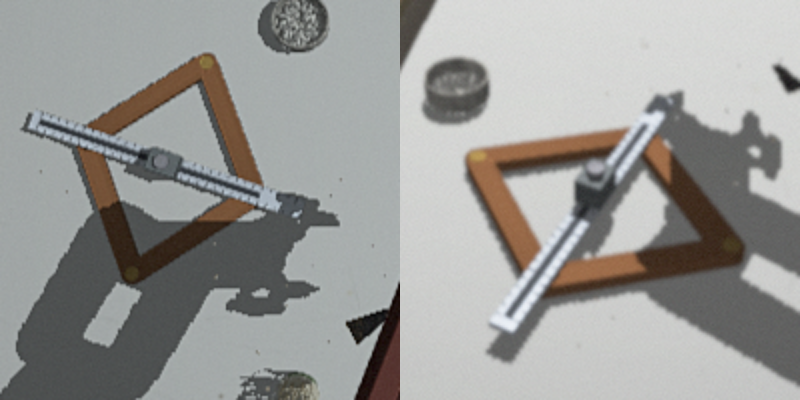

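The rule rests on the frame with its ends overhanging both obtuse corners and the block near the middle. Screw: top crop (162,159), side crop (597,166). Next I check the centring.

```bash
python3 - <<'E'
from h import *
s=snap('top');t=snap('side')
for c,e,k in ((s,[[103.5,190],[241,234]],[171,209.5]),(t,[[212.5,322.5],[293,211]],[258.5,243])):
    p=ray(c,e,20.5)[:,:2]; d=p[0]-p[1]
    print(p.round(1).tolist(),'mid',p.mean(0),np.linalg.norm(d),np.degrees(np.arctan2(d[1],d[0])),'screw',ray(c,k,53.5)[0])
E
```

```text
[[619.3, 325.7], [519.9, 18.9]] mid [569.6130895  172.32663568] 322.50078210665237 72.06092438447554 screw [571.8037825  168.65741693  53.5       ]
[[617.8, 322.6], [518.1, 32.9]] mid [567.95372862 177.75909673] 306.3062726580778 71.00954350789274 screw [568.49206563 172.54305235  53.5       ]
```

The rule is centred within about 2 mm and has rested still for over a second. I'm regrasping it for the long diagonal.

Emit:
jog_arm(
  motion=[
    [0,-62,0,0],
    [0,-62,0,0],
    [0,-62,0,0],
    [0,-62,0,0],
    [0,-62,0,0],
    [0,0,50,0],
    [0,0,30,0],
    [0,0,0,0],
    [0,0,0,0],
    [0,0,0,0],
  ],
)

```text
clock: 13.55
tcp_pos: [572.0, 174.4, 87.4]
eef_rot: [[0.95, -0.313, 0.004], [-0.313, -0.95, 0.001], [0.003, -0.002, -1.0]]
contact_force: [0.6, -0.4, 0.5]
opening: 70.2
```

```bash
python3 -c "
from h import *
go(569.9,171.6,21.5,-18.2)"
```

```text
tcp [572.  174.4  87.4] yaw -18.25 tilt [0.004, 0.001, -1.0] F [ 0.6 -0.4  0.5] q [0.17 0.12 1.8  0.   1.23 0.49] t 13.55 open 70.2
shift first [-1.4  3.4 65.8] turn -0.05 | shift after turn [-1.1  3.3 65.9]
```

Emit:
jog_arm(
  motion=[
    [-0.5,2,30,0],
    [0,0,20,0],
    [0,0,10,0],
    [0,0,3,0],
    [0,0,0,0],
    [0,0,0,0],
    [0,0,0,0],
  ],
)

```text
clock: 14.42
tcp_pos: [570.0, 172.3, 22.7]
eef_rot: [[0.95, -0.313, 0.001], [-0.313, -0.95, 0.0], [0.001, -0.001, -1.0]]
contact_force: [-0.4, 0.2, 0.3]
opening: 70.0
```

```bash
python3 -c "
from h import *
go(569.9,171.6,21.5,-18.2)"
```

```text
tcp [570.  172.3  22.7] yaw -18.26 tilt [0.001, 0.0, -1.0] F [-0.4  0.2  0.3] q [0.17 0.2  1.83 0.   1.12 0.49] t 14.425 open 70.0
shift first [0.1 0.7 1.2] turn -0.06 | shift after turn [0.1 0.7 1.2]
```

Emit:
jog_arm(
  motion=[
    [0,0.5,0.5,0],
    [0,0,0,0],
    [0,0,0,0],
    [0,0,0,0],
    [0,0,0,0],
    [0,0,0,0],
  ],
  hand=0,
)

```text
clock: 15.18
tcp_pos: [569.5, 171.7, 21.7]
eef_rot: [[0.95, -0.313, 0.0], [-0.313, -0.95, 0.0], [0.0, -0.0, -1.0]]
contact_force: [0.0, 0.6, 1.5]
opening: 24.7
```

Emit:
jog_arm(
  motion=[
    [0,0,-3,0],
    [0,0,-10,0],
    [0,0,-25,0],
    [0,0,-20,0],
    [0,0,-7,0],
    [0,0,0,8.5],
    [0,0,0,10.5],
    [0,0,0,10.5],
    [0,0,0,10.5],
    [0,0,0,10.5],
    [0,0,0,10.5],
  ],
)

```text
clock: 16.55
tcp_pos: [568.9, 171.6, 86.0]
eef_rot: [[0.18, -0.984, -0.001], [-0.984, -0.18, -0.0], [0.0, 0.001, -1.0]]
contact_force: [0.2, -0.3, -1.4]
opening: 24.6
```

Emit:
jog_arm(
  motion=[
    [0,0,0,10.5],
    [0,0,0,10.5],
    [0,0,0,8],
    [0,0,0,0],
    [0,0,0,0],
    [0,0,0,0],
    [0,0,0,0],
  ],
)

```text
clock: 17.42
tcp_pos: [569.3, 171.7, 86.4]
eef_rot: [[-0.313, -0.95, -0.0], [-0.95, 0.313, 0.0], [0.0, 0.0, -1.0]]
contact_force: [0.3, 1.0, -1.8]
opening: 24.7
```

```bash
python3 -c "
from h import *
go(569.2,169.2,22,-108.2)"
```

```text
tcp [569.3 171.7  86.4] yaw -108.23 tilt [-0.0, 0.0, -1.0] F [ 0.3  1.  -1.8] q [0.17 0.11 1.8  0.   1.23 2.06] t 17.425 open 24.7
shift first [ 2.4 -0.7 64.4] turn -0.03 | shift after turn [ 2.4 -0.7 64.4]
```

Emit:
jog_arm(
  motion=[
    [2.4,-0.7,25,0],
    [0,0,22,0],
    [0,0,10,0],
    [0,0,4,0],
    [0,0,1,0],
    [0,0,0,0],
    [0,0,0,0],
    [0,0,0,0],
  ],
)

```text
clock: 18.42
tcp_pos: [569.5, 169.3, 25.0]
eef_rot: [[-0.313, -0.95, 0.001], [-0.95, 0.313, 0.0], [-0.0, -0.001, -1.0]]
contact_force: [-0.2, 0.2, -1.5]
opening: 25.0
```

Emit:
jog_arm(
  motion=[
    [0,0,0.5,0],
    [0,0,0.5,0],
    [0,0,0,0],
    [0,0,0,0],
  ],
)

```text
clock: 18.92
tcp_pos: [569.2, 169.2, 23.4]
eef_rot: [[-0.313, -0.95, -0.0], [-0.95, 0.313, -0.0], [0.0, 0.0, -1.0]]
contact_force: [0.5, -0.9, -1.5]
opening: 24.7
```

Emit:
jog_arm(
  motion=[
    [0,0,0.5,0],
    [0,0,0.5,0],
    [0,0,0,0],
    [0,0,0,0],
  ],
)

```text
clock: 19.42
tcp_pos: [569.2, 169.2, 22.5]
eef_rot: [[-0.313, -0.95, -0.0], [-0.95, 0.313, 0.0], [0.0, 0.0, -1.0]]
contact_force: [-0.4, 0.1, -0.7]
opening: 24.9
```

Emit:
jog_arm(
  motion=[
    [0,0,0.3,0],
    [0,0,0.3,0],
    [0,0,0,0],
    [0,0,0,0],
  ],
)

```text
clock: 19.92
tcp_pos: [569.2, 169.2, 21.9]
eef_rot: [[-0.313, -0.95, 0.0], [-0.95, 0.313, 0.0], [-0.0, -0.0, -1.0]]
contact_force: [0.4, -0.4, -0.7]
opening: 24.9
```

Emit:
jog_arm(
  motion=[
    [0,0,0.3,0],
    [0,0,0.3,0],
    [0,0,0,0],
    [0,0,0,0],
  ],
)

```text
clock: 20.42
tcp_pos: [569.3, 169.2, 21.7]
eef_rot: [[-0.313, -0.95, -0.0], [-0.95, 0.313, -0.0], [0.0, 0.0, -1.0]]
contact_force: [-3.2, -0.9, 4.1]
opening: 25.2
```

Contact at about 4 N. I'll let go, rise, then move aside toward the base's right, clear of the tin.

Emit:
jog_arm(
  motion=[
    [0,0,0,0],
    [0,0,0,0],
    [0,0,0,0],
    [0,0,0,0],
    [0,0,-5,0],
    [0,0,-20,0],
    [0,0,-50,0],
    [0,0,-50,0],
    [0,0,-20,0],
    [0,0,0,0],
  ],
  hand=70,
)

```text
clock: 21.68
tcp_pos: [570.5, 169.4, 169.0]
eef_rot: [[-0.313, -0.95, 0.005], [-0.95, 0.313, 0.001], [-0.002, -0.004, -1.0]]
contact_force: [0.5, -0.5, -0.3]
opening: 70.3
```

Emit:
jog_arm(
  motion=[
    [60,10,0,0],
    [60,10,0,0],
    [60,10,0,0],
    [60,10,0,0],
    [60,10,0,0],
    [60,10,0,0],
    [0,0,0,0],
    [0,0,0,0],
  ],
)

```text
clock: 22.68
tcp_pos: [398.6, -153.3, 164.5]
eef_rot: [[-0.314, -0.949, -0.003], [-0.949, 0.314, 0.002], [-0.001, 0.003, -1.0]]
contact_force: [-0.0, 0.8, -0.7]
opening: 70.2
```

```bash
python3 - <<'E'
from h import *
go(569.9,171.6,21.3,-18.4)
s=snap('top');t=snap('side')
a=cv2.resize(s['image'][130:330,90:290],None,fx=2,fy=2)
b=cv2.resize(t['image'][160:360,160:360],None,fx=2,fy=2,interpolation=cv2.INTER_CUBIC)
cv2.imwrite('pics/c7.png',np.hstack([a,b])[...,::-1])
E
```

```text
tcp [ 398.6 -153.3  164.5] yaw -108.32 tilt [-0.003, 0.002, -1.0] F [-0.   0.8 -0.7] q [-0.54 -0.4   2.12  0.    1.42  1.35] t 22.675 open 70.2
shift first [-362.2  -61.   143.4] turn -89.92 | shift after turn [  60.  -362.4  143.2]
```

View pics/c7.png

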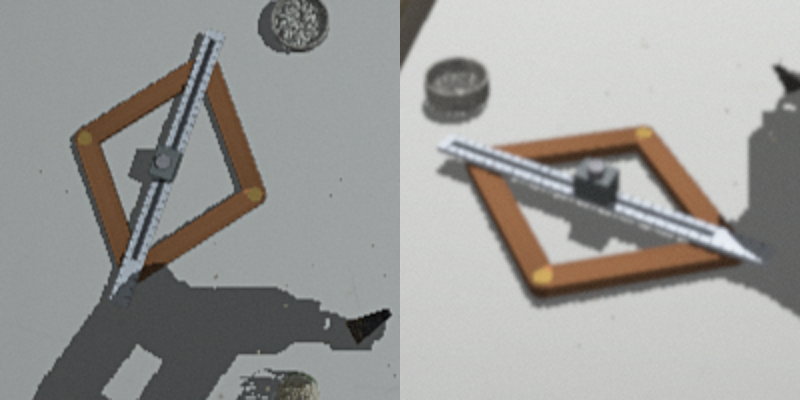

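Picture 9: the rule lies along the long diagonal over both acute rivets, and the tin hasn't moved. Top crop: ends (212,33) and (120,302), screw (164,160). Side crop: ends (440,147) and (762,260). One numeric check, then I hand in.

```bash
python3 - <<'E'
from h import *
s=snap('top');t=snap('side')
for c,e,k in ((s,[[196,146.5],[150,281]],[172,210]),(t,[[180,233],[341,290]],[258.5,243])):
    p=ray(c,e,20.5)[:,:2]; d=p[0]-p[1]
    print(p.round(1).tolist(),'mid',p.mean(0).round(1),np.linalg.norm(d),np.degrees(np.arctan2(d[1],d[0])),'screw',ray(c,k,53.5)[0].round(1),'tin',ray(c,[237,141] if c is s else [188,201],12)[0].round(1))
m=np.array([568.4,169.4])
ok=np.linalg.norm((p.mean(0))-m)<8
print(ok, robot.job_done() if ok else 'no')
E
```

```text
[[718.1, 120.9], [419.4, 216.5]] mid [568.7 168.7] 313.6854106031042 -17.7446009506669 screw [570.7 166.5  53.5] tin [732.8  28.2  12. ]
[[720.6, 130.1], [425.7, 228.7]] mid [573.2 179.4] 310.93639086256377 -18.491042012940994 screw [568.5 172.5  53.5] tin [734.4  20.7  12. ]
False no
```

The side-view ends disagree (mid y is 8 mm off). That view gave the same +6 mm shift against the screw at the first placement, and the bar's end is half in shadow. The top view and the screw in both views agree within about 2 mm. An independent check is whether any brass of the long-diagonal rivets peeks out from under the bar.

```bash
python3 - <<'E'
from m import *
for n,box in (('top',(115,145,235,285)),('side',(180,212,340,315))):
    s=snap(n); m,br=frame(s,box)
    print(n,[(c.round(1).tolist(),int(a),ray(s,c,14.5)[0].round(0).tolist()) for c,a,_ in blobs(br,2)])
print(robot.observe()['clock'])
E
```

```text
top [([183.0, 164.8], 4, [677.0, 151.0, 14.0]), ([197.5, 164.5], 2, [678.0, 118.0, 14.0]), ([197.0, 167.5], 2, [671.0, 119.0, 14.0]), ([178.5, 169.0], 2, [667.0, 161.0, 14.0]), ([181.8, 169.2], 4, [667.0, 153.0, 14.0]), ([168.2, 172.5], 6, [659.0, 184.0, 14.0]), ([177.0, 171.7], 3, [661.0, 164.0, 14.0]), ([196.0, 170.5], 4, [664.0, 121.0, 14.0]), ([198.0, 174.2], 5, [655.0, 116.0, 14.0]), ([201.0, 176.2], 5, [651.0, 109.0, 14.0]), ([169.0, 177.7], 10, [648.0, 182.0, 14.0]), ([156.5, 179.5], 2, [644.0, 210.0, 14.0]), ([159.3, 181.7], 9, [639.0, 203.0, 14.0]), ([162.7, 179.3], 3, [644.0, 196.0, 14.0]), ([196.5, 180.0], 2, [642.0, 119.0, 14.0]), ([151.5, 183.0], 2, [636.0, 221.0, 14.0]), ([204.0, 182.3], 3, [637.0, 102.0, 14.0]), ([155.8, 186.5], 4, [628.0, 211.0, 14.0]), ([163.0, 184.5], 2, [632.0, 195.0, 14.0]), ([199.0, 185.3], 3, [630.0, 114.0, 14.0]), ([202.5, 184.5], 2, [632.0, 106.0, 14.0]), ([145.7, 187.0], 3, [627.0, 233.0, 14.0]), ([200.2, 188.4], 5, [623.0, 111.0, 14.0]), ([205.4, 187.4], 8, [625.0, 99.0, 14.0]), ([143.5, 189.5], 2, [621.0, 238.0, 14.0]), ([149.2, 189.5], 4, 
[... 2250 characters left out ...]
180.8, 246.8], 4, [493.0, 152.0, 14.0]), ([184.0, 247.5], 2, [491.0, 145.0, 14.0]), ([188.5, 246.5], 2, [493.0, 135.0, 14.0]), ([149.5, 249.2], 6, [488.0, 221.0, 14.0]), ([177.5, 248.0], 2, [490.0, 159.0, 14.0]), ([181.8, 250.5], 4, [485.0, 150.0, 14.0]), ([188.0, 249.8], 6, [486.0, 136.0, 14.0]), ([146.3, 252.0], 3, [482.0, 228.0, 14.0]), ([174.0, 250.5], 2, [485.0, 167.0, 14.0]), ([173.7, 253.3], 3, [479.0, 167.0, 14.0]), ([176.7, 255.3], 3, [474.0, 161.0, 14.0]), ([148.8, 257.2], 4, [470.0, 222.0, 14.0]), ([173.0, 256.3], 3, [472.0, 169.0, 14.0]), ([165.4, 259.4], 5, [465.0, 185.0, 14.0])]
side [([281.2, 226.4], 52, [537.0, 76.0, 14.0]), ([230.8, 297.9], 101, [600.0, 266.0, 14.0])]
22.975
```

No brass shows at the long-diagonal corners in either view: only the two short-diagonal rivets appear, apart from speckle noise on the wood in the top view. I'm handing in.

```bash
python3 -c "
from rig import robot
print(robot.job_done())"
```

```text
the job is handed in; nothing more can be done
None
```

I laid the slide rule on the short diagonal first, let go, and let it rest untouched for about 3 s. Then I regrasped it, laid it on the long diagonal, and let go with the arm well clear. The job was handed in at about 23 s of the 50 s allowed. Both touchdowns read only about 4–5 N on the wrist.

**Last checks that agreed:**
- **Centring:** the thumb screw in both views, and the bar ends in the top view, put the rule's middle within about 1–3 mm of the frame's middle.
- **Angle:** the rule lay at −17.7° to −18.5°, against −18.2° for the long diagonal.
- **Rivets:** both long-diagonal rivets were hidden under the bar in both views.
- **Tin:** it looked to be in the same place in the final pictures as at the start, and the arm did not go near it. I only compared it by eye.

**One check failed:** the bar ends in the side view put the middle about 8 mm off in y. I handed in anyway because that view showed a similar shift at the first placement and one end was in shadow. The screw and rivet checks contradicted it.

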